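Fuel the buffet warmer and lock its slide

TASK

Refuel the buffet warmer so that it can be carried out to the table. Its fuel slide is locked: draw the two lock pins up out of the forks and park them upright in the two holes at the back of the warmer's top, then pull the slide right out by its knob until it clicks. Stand every fuel tin upright in a cup of the slide, push the slide home until it clicks, and lock it again with one pin pushed fully down through each fork and lug. Leave the kitchen timer and the flat black tin where they are.

Things in the scene. Friction and masses are not known exactly. Their poses are not given: they have to be found in the camera images.
- warmer: low steel buffet warmer, fixed, 189 mm wide (255 over the forks), 130 deep, 110 high. Origin: centre of its front face, on the worktop; x points back into the warmer, y to the robot's left, z up; the front with the knob faces the robot and is open above the slide. The flat top, x 6 to 130 mm, has low pot-rest wires on its front half and two parking holes behind them.
- left_hole (a point): hole of the left fork, at the top face of its upper plate; axes as the warmer, in which it lies at x -21, y +111.5, z 70 mm. A fork is two level 6 mm plates (z 45 to 51 and 64 to 70), 42 deep and 32 wide, standing out from the front face beside the slide, with a 14 mm hole down through both.
- right_hole (a point): the same for the right fork, at y -111.5 mm
- slide (a joint): fuel slide, a low tray that comes out along the warmer's -x: 0 = home, 0.095 m = fully out. A sprung ball clicks over a ridge near both ends, about 6 N; between them 1 to 2 N. Front panel 12 mm thick, z 12 to 52 mm. At each end of it a flat lug (z 53.5 to 61.5, 14 mm hole) that enters the fork; the holes are in line only with the slide home.
- knob (a point): centre of the slide's black pull knob: 30 mm across, 22 long, axis along the warmer's x, on a 10 mm stem; 46 mm before the front face when home, 34 mm above the worktop; moves with the slide; axes as the warmer
- cup_left (a point): floor centre of the slide's left cup, 30 mm above the worktop. Three square cups in a row along y, at +58, 0 and -58 mm, 56 mm wide and 58 deep, walls 12 mm high. Under the top plate when home; fully out their centres are 63 mm before the front face. Moves with the slide; axes as the warmer
- cup_middle (a point): floor centre of the middle cup
- cup_right (a point): floor centre of the right cup
- pin_1: headed steel lock pin: 12 mm shank, 60 mm long, chamfered to 7 mm at the foot, under a ribbed black cylindrical head 27 mm across and 34 high. Origin: on the axis at the underside of the head, z up along the head. Starts seated in a fork, through fork and lug, its head on the upper plate; loose enough to lift straight out. 80 g
- pin_2: the second lock pin, the same
- tin_1: closed round fuel tin, bare metal, 50 mm across, 56 high; origin: centre of its underside, z up; about 150 g. Starts upright in the tray. Two or three of the four tins are there; any cup may take any tin
- tin_2: fuel tin, the same
- tin_3: fuel tin, the same
- tin_4: fuel tin, the same, but starts on the worktop before the sink, left of the tray
- tray: shallow dark steel tray left of the warmer, 204 (x) x 78 (y) x 17 mm, walls and floor 3 mm thick, fixed; origin: centre of its underside
- timer: round kitchen timer, 60 mm across, 25 high, on the worktop at the front right; stays there
- match_tin: flat black tin, 50 x 54 x 21 mm, on the worktop at the front left; stays there
- park_left (a point): left parking hole, at the top face of the top plate: a 14 mm hole, 10 mm deep into the hollow rear, at x 103, y +45, z 110 mm in the warmer's frame; axes as the warmer
- park_right (a point): the same for the right parking hole, at y -45 mm

How it is judged:
By the outcome, as a careful person would: the job done as asked, in the order asked, and still so for the second after the job is handed in, with the robot touching nothing.
Of tin_1, tin_2, tin_3, tin_4 only 2 to 3 are there at a start; the rules pass over those that are not, and their reading is None.
At some moment in a run one of tin_1, tin_2, tin_3 may be knocked a few centimetres aside while the robot is not near it.
Once in a run the grip may slacken for a moment while it holds something.
It also fails if it takes over 208 s, if anything falls off the work surface, if the arm or the gripper's body presses on something with over 40 N, if the wrist force passes 120 N, or if a joint passes its speed limit or range.

ROBOT

A 6-joint arm with a two-finger parallel gripper is mounted at the origin on a cart in front of the work surface, level with it; the furniture and walls round the work are solid. World frame = base frame: x ahead of the robot, y to its left, z up, the work surface at z = 0. Lengths are in mm, angles in rad, forces in N, time in s.
With the tool pointing down it reaches from about 375 to 750 mm from the base axis. Payload 9 kg.
Tool frame: the origin (TCP) lies on the mounting face of the last link; the fingertips stand 173 mm ahead of it and the grasp point (between the pads) lies 155 mm ahead of it; z points along the fingers, y is the line along which they close (so a half turn about z gives the same grasp; the last joint's range is limited). The gripper opens to 85 mm and grips with 20 to 120 N. Pads are 22 mm wide; open, the fingers measure 114 mm over their backs; the gripper's body (76 mm by 85 mm) begins 54 mm behind the grasp point. The pads swing forward as they close: fully open they stand 13 mm farther back than shut.
Start: joints at [-1.541, 0.104, 0.097, 1.564, 0, 1.353], TCP at [147.171, -581.685, 404.731] pointing down, gripper open.
Joint ranges: [-2.99, 2.99], [-0.84, 1.86], [-1.1, 1.16], [-1.84, 2.11], [-1.51, 1.56], [-3.14, 3.14]. Speed limits (rad/s): [2.22, 2.22, 2.57, 3.14, 3.14, 3.14].

INTERFACE

Orientations are given as a rotation vector (axis times angle).
In Python, from cell import env, imaging gives the robot as it stands (env), with the cameras (imaging).
- The arm moves only by the tool jog_arm, called after "Request:" in YAML: its name, and indented under it one key for each argument. Schema: {"type":"object","properties":{"moves":{"type":"array","items":{"type":"object","properties":{"xyz":{"type":"array","items":{"type":"number"},"minItems":3,"maxItems":3},"r":{"type":"array","items":{"type":"number"},"minItems":3,"maxItems":3}},"additionalProperties":false},"minItems":1,"maxItems":20},"finger_gap":{"type":"number"},"grip_n":{"type":"number"},"only":{"type":"string"},"quiet":{"type":"boolean"},"lines":{"type":"string"}},"required":["moves"],"additionalProperties":false}. moves is a list of rows, 1 to 20 of them, each an object with the fields xyz (a list: dx, dy, dz in mm), r (a list: a rotation vector rx, ry, rz in rad); a field left out counts as zero; each row shifts and turns the commanded pose from where the row before left it, along the tool's axes as they then stand; what a row does not reach is not made up. A row lasts 1/8 s, in which the tool goes at most 62.5 mm and 0.188 rad, less where a joint would pass 70% of its speed; a pose out of reach is approached as far as the arm can. finger_gap is the finger opening in mm, set as the call begins (left out keeps the last). The fingers move at their own pace and stop on an object; grip_n is the grip in N (left out, the last holds). Time passes only in rows, so rows that do not move let the fingers close. The tool returns the time, the measured TCP pose, the force, the opening and the grip force at its end. only (a regular expression) keeps the lines of the reply that match it, lines (a string "A,B") keeps lines A to B, and quiet returns only ok. Input that does not fit is refused with a message, and nothing moves.
- env.get_obs(): the state, without advancing time (a new reading comes with each control period).
- imaging.camera(name): name is "side" or "top"; returns (picture, depth): 384x512x3 uint8, red, green, blue; 384x512 float32, mm along the optical axis (not along the pixel's ray), 0 where there is no reading.
- imaging.calibration(name): a dict with "fx", "fy", "cx", "cy" (pixels), "T" (4x4, takes a point from camera to world coordinates). Camera axes: x right, y down, z forward; pixel columns grow to the right and rows downward; lengths in mm; the calibration is good to about 2 mm. A picture is of the moment at which its call begins. calibration takes no time and is no camera call.
- env.close_job(): hands the job in; it is judged then, once.
The state is a dict: "t": time; "joint_positions": joint angles; "qd": joint speeds; "tau": joint torques, N m; "position": TCP position; "tcp_rot": TCP orientation; "force": force on the tool from outside, world axes, zero at the start; "moment": the same for the moment, N m; "finger_gap": finger opening in mm; "finger_force": force on a finger pad.
Only numpy, scipy, OpenCV 4.12 (cv2) and the standard library are available. Lean on these libraries where they do the work, as an engineer would, in place of code of your own. Each camera call takes 0.05 s, during which the arm holds its last target. There are 200 camera calls.

## Working session

There is one attempt and no reset: what is moved stays moved. The work goes in short steps, Python scripts to look and compute and a tool call to move; the robot and the scene stay as the last step left them, time stands still between calls to the robot, and variables do not carry over. Pictures are saved under pics/ and viewed, at most 14 in all, crops included, and the job is handed in when it is done.

```bash
ls; mkdir -p pics
```

Create h.py:
```python
import numpy as np,cv2
from cell import env, imaging
from scipy.spatial.transform import Rotation as R
def shot(n,f):
    p,d=imaging.camera(n); cv2.imwrite('pics/'+f+'.png',p[:,:,::-1]); np.savez('pics/'+f+'.npz',p=p,d=d); return p,d
def world(n,d):
    c=imaging.calibration(n);v,u=np.mgrid[:d.shape[0],:d.shape[1]]
    P=np.stack([(u-c['cx'])/c['fx']*d,(v-c['cy'])/c['fy']*d,d],-1)
    return P@c['T'][:3,:3].T+c['T'][:3,3]
def ray(n,u,v,z):
    c=imaging.calibration(n);T=np.array(c['T']);r=T[:3,:3]@[(u-c['cx'])/c['fx'],(v-c['cy'])/c['fy'],1];o=T[:3,3]
    return o+r*(z-o[2])/r[2]
```

Run:
```python
from h import *
shot('top','t0');shot('side','s0')
for n in('top','side'):
    c=imaging.calibration(n);print(n,c['fx'],c['cx'],c['cy'],np.round(c['T'],3).tolist())
o=env.get_obs();print(o)
```

```text
cell.py
pics
top 492.0274247347794 253.61522745497896 187.20700403435114 [[-0.482, -0.796, 0.366, -23.426], [-0.876, 0.435, -0.207, 292.943], [0.006, -0.421, -0.907, 1522.331], [0.0, 0.0, 0.0, 1.0]]
side 429.1132054635209 256.53935233694034 185.92953714663614 [[0.978, -0.13, 0.163, 341.604], [-0.208, -0.631, 0.747, -965.636], [0.006, -0.765, -0.644, 901.226], [0.0, 0.0, 0.0, 1.0]]
{'t': 0.1, 'joint_positions': array([-1.54068862e+00,  1.04640031e-01,  9.65562259e-02,  1.56392722e+00,
       -1.48191617e-05,  1.35310504e+00]), 'qd': array([-4.43526884e-04,  6.81884500e-04,  3.37248789e-03,  4.97728394e-04,
        4.15206200e-04,  3.73430308e-06]), 'tau': array([ 6.24157416e-03, -5.58211613e+01,  5.04716706e+01,  1.30327191e-02,
       -2.46608388e-04,  1.16143732e-05]), 'position': array([ 147.171745  , -581.56591723,  404.00476745]), 'tcp_rot': array([-3.11630858e+00, -3.88097016e-01, -1.55461159e-04]), 'force': array([ 0.07551302,  0.31070134, -0.46115645]), 'moment': array([ 0.02085744, -0.00099166,  0.00159808]), 'finger_force': 0.0, 'finger_gap': 85.25956533416164}
```

View pics/t0.png

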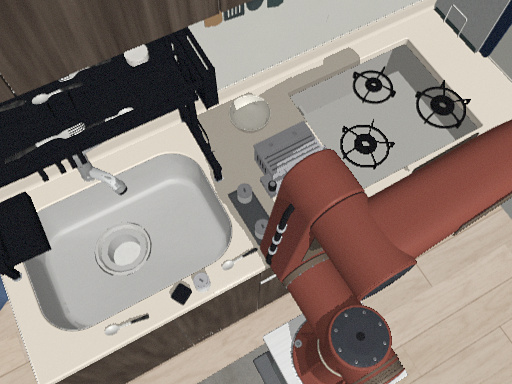

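View pics/s0.png

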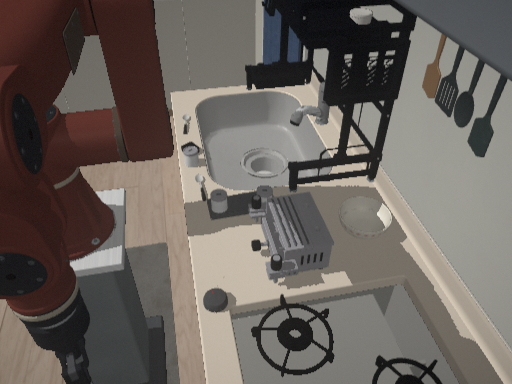

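Top view: tins in tray at about (245,193) and (262,228), a tin at (201,280), match tin at (181,293), the arm hides the warmer's front. Side view: knob (256,245), pin heads (256,202) and (276,262), tray tins (219,200) and (264,192), fourth tin (190,158), timer (215,299).

Run:
```python
from h import *
z=np.load('pics/s0.npz');p,d=z['p'],z['d'];W=world('side',d)
for u,v in [(256,200),(276,260),(256,245),(219,196),(264,189),(190,150),(215,298),(300,205),(320,240),(286,198),(330,240),(300,272)]:
    print((u,v),np.round(W[v,u]),p[v,u])
x,y,zz=W[...,0],W[...,1],W[...,2]
# warmer top
m=(abs(zz-110)<4)&(x>350)&(x<800)&(abs(y)<300)&(d>0)
n,l,st,c=cv2.connectedComponentsWithStats(m.astype(np.uint8))
k=1+np.argmax(st[1:,4]);print(st[k]);q=W[l==k][:,:2].astype(np.float32)
print(cv2.minAreaRect(q), np.median(W[l==k][:,2]))
im=cv2.resize(p[130:310,170:345],None,fx=4,fy=3.3,interpolation=cv2.INTER_CUBIC)
im=cv2.resize(p[140:290,170:345],(700,600),interpolation=cv2.INTER_CUBIC)
cv2.imwrite('pics/s0c.png',im[:,:,::-1])
```

```text
(256, 200) [ 529. -100.  104.] [49 47 47]
(276, 260) [ 530. -323.  109.] [108 107 107]
(256, 245) [ 505. -212.   46.] [47 44 43]
(219, 196) [435. -14.  62.] [90 87 89]
(264, 189) [573.  -7.  59.] [71 70 71]
(190, 150) [373. 245.  57.] [96 96 97]
(215, 298) [ 377. -342.   28.] [76 76 74]
(300, 205) [ 640. -152.  112.] [85 84 85]
(320, 240) [ 653. -284.  110.] [86 84 86]
(286, 198) [ 609. -118.  113.] [85 84 86]
(330, 240) [ 676. -291.  112.] [85 84 85]
(300, 272) [ 608. -287.   -0.] [112 107  99]
[ 267  191   67   61 2146]
((620.7109985351562, -199.56036376953125), (124.85508728027344, 201.3343505859375), 0.47185781598091125) 111.5683433412974
```

View pics/s0c.png

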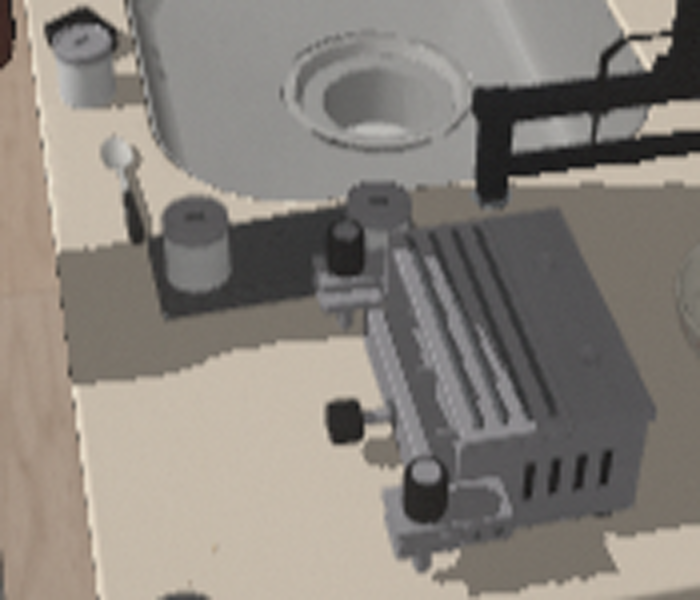

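Add to h.py:
```python
from scipy.optimize import least_squares
def cyl(W,c,r,z0,z1,win=None):
    """fit circle radius r to points near c with z0<z<z1"""
    x,y,z=W[...,0],W[...,1],W[...,2]
    m=(np.hypot(x-c[0],y-c[1])<(win or r+10))&(z>z0)&(z<z1)
    q=W[m]
    f=least_squares(lambda s:np.hypot(q[:,0]-s[0],q[:,1]-s[1])-r,c,loss='soft_l1',f_scale=2)
    return np.round(f.x,1),len(q),round(float(np.median(abs(f.fun))),2)
def disc(n,W,d,c,r,z,tol=3.5):
    """centre of top face at height z via ray casting its pixel contour"""
    m=(np.hypot(W[...,0]-c[0],W[...,1]-c[1])<r+12)&(abs(W[...,2]-z)<tol)&(d>0)
    k,l,st,_=cv2.connectedComponentsWithStats(m.astype(np.uint8));
    if k<2:return None
    j=1+np.argmax(st[1:,4]);cs=cv2.findContours((l==j).astype(np.uint8),0,1)[0][0]
    (u,v),_=cv2.minEnclosingCircle(cs); u,v=(cs[:,0].min(0)+cs[:,0].max(0))/2
    return np.round(ray(n,u,v,z),1),st[j]
```

Run:
```python
from h import *
z=np.load('pics/s0.npz');p,d=z['p'],z['d'];W=world('side',d)
for nm,c,r,h in [('pL',(529,-100),13.5,104),('pR',(530,-320),13.5,104),('t1',(435,-10),25,59),('t2',(573,-5),25,59),('t4',(373,245),25,56)]:
    print(nm,cyl(W,c,r,h-25,h-3),disc('side',W,d,c,r,h))
x,y,zz=W[...,0],W[...,1],W[...,2]
m=(np.hypot(x-505,y+212)<25)&(zz>22)&(zz<52)&(p.sum(2)<250);print('knob',np.median(W[m],0),W[m].min(0),W[m].max(0))
print('timer',disc('side',W,d,(377,-342),30,25))
# front face & right side of the warmer top in plan
m=(abs(zz-111.5)<3)&(x>540)&(x<720)&(y>-330)&(y<-80)&(d>0)
k,l,st,_=cv2.connectedComponentsWithStats(m.astype(np.uint8));j=1+np.argmax(st[1:,4])
cs=cv2.findContours((l==j).astype(np.uint8),0,2)[0];cs=max(cs,key=len);hull=cv2.approxPolyDP(cv2.convexHull(cs),2,True)[:,0]
for u,v in hull: print((u,v),np.round(ray('side',u,v,110),1))
z=np.load('pics/t0.npz');d=z['d'];W=world('top',d)
for nm,c,r,h in [('t1',(435,-10),25,59),('t2',(573,-5),25,59),('t4',(373,245),25,56),('pL',(529,-100),13.5,104)]:
    print(nm,cyl(W,c,r,h-25,h-3),disc('top',W,d,c,r,h))
```

```text
pL (array([531.2, -89. ]), 53, 0.91) (array([530.5, -91.5, 104. ]), array([252, 195,   9,   7,  44], dtype=int32))
pR (array([ 533.3, -312.3]), 65, 0.66) (array([ 532.3, -314.8,  104. ]), array([271, 254,  11,  10,  80], dtype=int32))
t1 (array([435.3,   0.6]), 86, 1.0) (array([434. ,  -1.8,  59. ]), array([210, 188,  17,  13, 145], dtype=int32))
t2 (array([573.8,  -8.8]), 51, 0.87) (array([572.2, -11.6,  59. ]), array([256, 185,  17,  11, 138], dtype=int32))
t4 (array([373.6, 248.3]), 69, 1.21) (array([373. , 242.5,  56. ]), array([183, 146,  15,  10, 102], dtype=int32))
knob [ 505.44783381 -211.39929631   44.72015852] [ 495.92894161 -217.73247473   26.27288842] [ 517.13700457 -196.11959734   51.83198072]
timer (array([ 377.3, -337.4,   25. ]), array([204, 288,  23,  19, 330], dtype=int32))
(np.int32(333), np.int32(243)) [ 681.1 -300.2  110. ]
(np.int32(286), np.int32(250)) [ 561.2 -298.7  110. ]
(np.int32(267), np.int32(198)) [ 558.9 -104.2  110. ]
(np.int32(309), np.int32(191)) [681.9 -99.2 110. ]
t1 (array([428.6,  -5.9]), 57, 4.12) (array([435.1,   4.6,  59. ]), array([255, 220,  13,  15,  91], dtype=int32))
t2 (array([575.5, -10.6]), 76, 2.35) (array([572.5,  -8.5,  59. ]), array([237, 184,  15,  14, 113], dtype=int32))
t4 (array([374.9, 248.1]), 85, 6.71) (array([375.3, 247.1,  56. ]), array([193, 272,  16,  17, 139], dtype=int32))
pL (array([532.4, -89.6]), 27, 0.87) (array([529.1, -88.9, 104. ]), array([269, 181,   8,   8,  39], dtype=int32))
```

Run:
```python
from h import *
for n,f in(('side','s0'),('top','t0')):
    z=np.load(f'pics/{f}.npz');p,d=z['p'],z['d'];W=world(n,d);x,y,zz=W[...,0],W[...,1],W[...,2]
    m=(p.sum(2)<150)&(x>300)&(x<450)&(y>180)&(y<340)&(zz>8)&(zz<40)&(d>0);print(n,'match',m.sum(),W[m].min(0).round(),W[m].max(0).round(),cv2.minAreaRect(W[m][:,:2].astype(np.float32)))
    m=(x>450)&(x<800)&(y>-330)&(y<120)&(zz>125)&(d>0)
    if n=='side':
        q=W[m];print('high things');
        H={}
        for a in q: 
            k=(int(a[0]//40*40),int(a[1]//40*40));H.setdefault(k,[]).append(a[2])
        print({k:(round(min(v)),round(max(v)),len(v)) for k,v in H.items() if len(v)>3})
```

```text
side match 39 [347. 300.   8.] [404. 339.  27.] ((378.75048828125, 322.5052185058594), (31.54898452758789, 59.26737594604492), 75.88723754882812)
high things
{(640, 40): (501, 587, 62), (640, 0): (501, 587, 366), (680, 40): (459, 585, 132), (680, 0): (500, 587, 275), (720, 0): (125, 587, 495), (760, 0): (149, 586, 807), (640, 80): (547, 562, 46), (760, 40): (474, 524, 69), (720, 80): (468, 492, 38), (760, 80): (469, 492, 38), (720, 40): (459, 518, 133), (680, 80): (461, 493, 34), (720, -40): (331, 495, 503), (760, -40): (330, 493, 271)}
top match 240 [348. 287.  11.] [407. 340.  30.] ((375.8360595703125, 316.2920837402344), (47.397300720214844, 51.42670822143555), 30.20707130432129)
```

Request:
jog_arm:
  moves:
    - {"r":[0, 0, -0.18]}
    - {"r":[0, 0, -0.18]}
    - {"r":[0, 0, -0.18]}
    - {"r":[0, 0, -0.18]}
    - {"r":[0, 0, -0.18]}
    - {"r":[0, 0, -0.18]}
    - {"r":[0, 0, -0.18]}
    - {"r":[0, 0, -0.18]}
    - {"r":[0, 0, -0.18]}
    - {"r":[0, 0, -0.18]}
    - {"r":[0, 0, -0.18]}
    - {"r":[0, 0, -0.18]}
    - {"r":[0, 0, -0.18]}
    - {"r":[0, 0, -0.18]}
    - {"r":[0, 0, -0.18]}
    - {"r":[0, 0, -0.18]}
    - {"r":[0, 0, -0.014]}
    - {}
  finger_gap: 60

```text
t: 2.35
position: [147.2, -581.6, 404.5]
tcp_rot: [-0.005, -3.142, -0.001]
force: [0.1, -0.2, -0.5]
finger_gap: 60.5
finger_force: 0.0
```

Request:
jog_arm:
  moves:
    - {"xyz":[-38.6, 26.9, 0]}
    - {"xyz":[-38.6, 26.9, 0]}
    - {"xyz":[-38.6, 26.9, 0]}
    - {"xyz":[-38.6, 26.9, 0]}
    - {"xyz":[-38.6, 26.9, 0]}
    - {"xyz":[-38.6, 26.9, 0]}
    - {"xyz":[-38.6, 26.9, 0]}
    - {"xyz":[-38.6, 26.9, 0]}
    - {"xyz":[-38.6, 26.9, 0]}
    - {"xyz":[-38.6, 26.9, 0]}
    - {"xyz":[0, 0, 40]}
    - {"xyz":[0, 0, 40]}
    - {"xyz":[0, 0, 30]}
    - {}
    - {}
  finger_gap: 60

```text
t: 4.22
position: [533.4, -312.9, 296.3]
tcp_rot: [0.002, 3.14, -0.002]
force: [0.3, 0.2, 0.7]
finger_gap: 60.0
finger_force: 0.0
```

Request:
jog_arm:
  moves:
    - {"xyz":[0, 0, 25]}
    - {"xyz":[0, 0, 15]}
    - {"xyz":[0, 0, 8]}
    - {}
    - {}
  finger_gap: 60

```text
t: 4.85
position: [533.3, -312.8, 247.6]
tcp_rot: [-0.0, 3.141, -0.001]
force: [-0.2, 0.2, 1.0]
finger_gap: 59.7
finger_force: 0.0
```

Request:
jog_arm:
  moves:
    - {}
    - {}
    - {}
    - {}
    - {}
    - {}
  finger_gap: 15
  grip_n: 50

```text
t: 5.6
position: [533.3, -312.7, 247.4]
tcp_rot: [-0.0, 3.141, -0.001]
force: [-0.9, 0.5, 5.0]
finger_gap: 25.6
finger_force: 49.1
```

```bash
python3 -c "
from h import *
o=env.get_obs();print({k:np.round(o[k],2) for k in('position','force','moment','finger_gap','finger_force')})
shot('side','s1')"
```

```text
{'position': array([ 533.3 , -312.74,  247.35]), 'force': array([-0.9 ,  0.46,  5.04]), 'moment': array([ 0.15,  0.05, -0.02]), 'finger_gap': np.float64(25.56), 'finger_force': np.float64(49.12)}
```

View pics/s1.png

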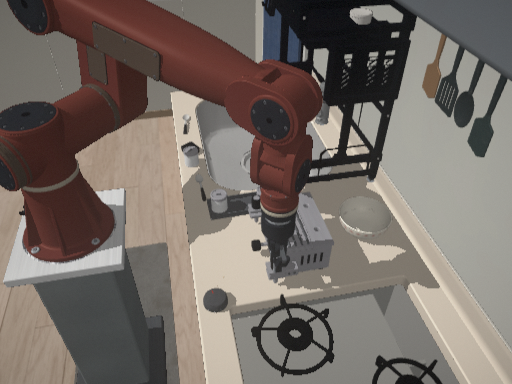

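The gripper (tip about (275,265)) holds the right pin's head squarely; nothing else touched.

Request:
jog_arm:
  moves:
    - {"xyz":[0, 0, -10]}
    - {"xyz":[0, 0, -20]}
    - {"xyz":[0, 0, -30]}
    - {"xyz":[0, 0, -30]}
    - {"xyz":[0, 0, -30]}
    - {}
  finger_gap: 15
  grip_n: 60

```text
t: 6.4
position: [533.6, -313.0, 370.7]
tcp_rot: [-0.0, 3.138, -0.006]
force: [-0.3, 0.3, -1.2]
finger_gap: 25.7
finger_force: 59.1
```

Request:
jog_arm:
  moves:
    - {"xyz":[-24.7, 13.5, 0]}
    - {"xyz":[-24.7, 13.5, 0]}
    - {"xyz":[-24.7, 13.5, 0]}
    - {"xyz":[-24.7, 13.5, 0]}
    - {"xyz":[-24.7, 13.4, 0]}
    - {}
    - {}

```text
t: 7.28
position: [656.2, -245.3, 366.0]
tcp_rot: [0.0, -3.14, -0.001]
force: [-0.4, -1.0, -1.2]
finger_gap: 25.5
finger_force: 59.1
```

```bash
python3 -c "
from h import *
p,d=shot('side','s2');shot('top','t2')
W=world('side',d);print(cyl(W,(657,-245),13.5,185,215,25))
cv2.imwrite('pics/s2c.png',cv2.resize(p[130:290,230:360],(520,640)[::1],interpolation=2)[:600,:,::-1])"
```

```text
(array([ 655.6, -253.2]), 63, 2.18)
```

View pics/s2c.png

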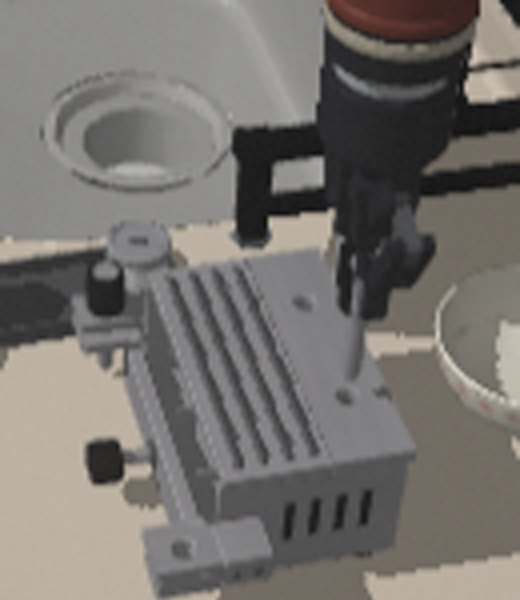

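The pin hangs clear above the right parking hole (crop hole at (344,397), foot at (355,378)); left hole at crop (303,302), empty fork hole at (182,548).

Run:
```python
from h import *
for nm,u,v,z in[('parkR',230+344/4,130+397/4,110),('parkL',230+303/4,130+302/4,110),('forkR',230+182/4,130+548/4,70),('foot',230+355/4,130+378/4,129)]: print(nm,ray('side',u-.5,v-.5,z).round(1))
p=np.load('pics/s2.npz')['p'];g=p.sum(2).astype(int)
for a,b in((311,224),(301,200),(270,261)): print(g[b:b+11,a:a+11])
```

```text
parkR [ 653.9 -244.6  110. ]
parkL [ 654.4 -153.1  110. ]
forkR [ 531.9 -311.3   70. ]
foot [ 658.4 -247.4  129. ]
[[382 384 392 391 394 341 302 278 350 384 384]
 [382 383 387 388 390 368 350 344 379 386 385]
 [383 383 383 389 376 385 396 388 382 384 386]
 [382 384 387 328 321 323 372 409 411 385 384]
 [387 380 358 254 265 256 335 382 415 391 382]
 [385 382 367 255 236 237 297 355 393 392 383]
 [385 385 380 342 253 218 246 344 378 381 382]
 [385 385 380 383 343 332 325 366 379 381 386]
 [385 381 389 383 388 388 387 390 387 379 384]
 [387 383 385 381 382 385 390 389 388 386 381]
 [385 386 383 382 382 384 385 388 388 384 382]]
[[387 383 383 383 379 382 380 376 376 374 380]
 [390 388 382 382 383 379 381 379 375 374 376]
 [389 382 384 382 382 379 377 382 379 375 375]
 [388 387 380 362 371 392 400 397 381 377 375]
 [388 386 334 308 302 347 388 433 380 383 379]
 [393 389 292 250 248 299 356 415 399 380 384]
 [386 389 351 265 248 275 302 381 395 381 382]
 [382 392 389 347 309 309 309 383 382 382 382]
 [392 389 388 385 367 369 367 380 383 381 384]
 [391 391 386 387 384 390 386 385 385 383 383]
 [397 386 386 387 383 383 386 389 382 380 379]]
[[445 429 413 391 398 397 392 406 406 407 403]
 [393 391 391 389 392 385 387 388 387 387 390]
 [389 392 386 390 391 391 390 397 393 392 393]
 [394 393 390 396 377 386 411 412 402 393 390]
 [393 395 395 344 321 319 357 393 448 390 389]
 [394 396 370 263 274 262 290 336 441 381 387]
 [395 394 379 255 264 273 273 384 419 382 387]
 [390 395 387 287 256 265 259 340 415 390 384]
 [393 392 390 354 319 305 298 319 393 388 390]
 [387 388 386 389 380 366 368 374 393 389 391]
 [390 390 393 392 394 391 395 396 377 352 355]]
```

Run:
```python
from h import *
z=np.load('pics/s2.npz');p,d=z['p'],z['d'];W=world('side',d)
for a in(122,132,142,152,162): print(a,cyl(W,(657,-248),6,a,a+10,14))
g=p.sum(2).astype(int);print(g[202:228,313:327])
c=imaging.calibration('side');T=np.linalg.inv(np.array(c['T']))
def pj(P):
    q=T[:3,:3]@P+T[:3,3];return (q[0]/q[2]*c['fx']+c['cx'],q[1]/q[2]*c['fy']+c['cy'])
for zz in(128,140,150,160,175):print(zz,np.round(pj(np.array([656.5,-245.3,zz])),1))
print(pj(np.array([656.5,-245.3,110])))
```

```text
122 (array([ 660.2, -250.2]), 1, 0.0)
132 (array([ 655.6, -245.7]), 11, 0.36)
142 (array([ 655.4, -244.3]), 14, 0.65)
152 (array([ 655.6, -244. ]), 15, 0.78)
162 (array([ 656.2, -244.3]), 13, 0.75)
[[384 285 120 104 107 327 309 230 141 112 118 105 104 106]
 [383 281 122 100 103 328 293 231 134 108 114 108 106 104]
 [379 244 111 108 107 352 279 209 134 110 100 107 113 109]
 [379 239 111 105 144 374 279 174 131 111 115 107 105 113]
 [380 279 120 111 170 370 281 172 130 112 116 109 110 124]
 [378 351 197 110 185 349 278 159 118 112 114 110 114 144]
 [380 377 331 193 220 320 248 139 114 105 105 119 105 172]
 [383 379 385 332 329 315 259 176 109 127 151 160 170 274]
 [385 381 381 378 374 326 280 242 226 254 277 274 282 323]
 [384 386 381 373 368 331 287 255 257 317 322 322 321 324]
 [384 385 383 370 365 330 291 249 323 319 325 319 320 322]
 [383 386 387 368 362 326 282 247 414 453 457 454 452 456]
 [383 384 385 370 356 321 276 241 432 524 523 521 524 526]
 [386 385 387 376 352 310 268 243 443 523 525 528 526 525]
 [380 385 387 375 342 302 263 241 415 526 524 522 521 531]
 [388 382 375 370 339 295 257 260 383 489 525 526 526 525]
 [387 384 374 366 331 286 254 265 381 420 522 528 429 425]
 [385 388 370 359 322 281 245 279 381 389 443 426 328 324]
 [390 389 374 354 315 275 243 319 388 390 374 321 321 318]
 [389 385 371 350 307 266 239 331 384 390 388 341 323 318]
 [387 388 373 342 297 265 239 359 388 387 390 371 324 322]
 [395 391 383 340 295 259 279 384 386 389 392 392 341 319]
 [392 391 394 341 302 278 350 384 384 391 392 388 365 322]
 [387 388 390 368 350 344 379 386 385 392 394 391 379 339]
 [383 389 376 385 396 388 382 384 386 387 394 391 322 317]
 [387 328 321 323 372 409 411 385 384 387 317 322 246 260]]
128 [317.3 223.8]
140 [317.7 220.4]
150 [318.1 217.6]
160 [318.5 214.7]
175 [319.1 210.3]
(np.float64(316.57243813187495), np.float64(228.79231381668177))
```

Shank and hole agree to about 1 mm; lowering.

Request:
jog_arm:
  moves:
    - {"xyz":[0, 0, 10]}
    - {"xyz":[0, 0, 5]}
    - {"xyz":[0, 0, 3]}
    - {"xyz":[0, 0, 3]}
    - {"xyz":[0, 0, 2]}
    - {}

```text
t: 8.12
position: [656.6, -245.2, 343.6]
tcp_rot: [0.0, -3.141, 0.0]
force: [0.1, 0.0, -0.8]
finger_gap: 25.4
finger_force: 59.1
```

Request:
jog_arm:
  moves:
    - {"xyz":[0, 0, 2]}
    - {"xyz":[0, 0, 2]}
    - {}
    - {}

```text
t: 8.62
position: [656.6, -245.2, 339.7]
tcp_rot: [-0.0, 3.142, -0.0]
force: [1.0, 0.8, -0.7]
finger_gap: 25.3
finger_force: 59.1
```

Request:
jog_arm:
  moves:
    - {"xyz":[0, 0, 1]}
    - {"xyz":[0, 0, 1]}
    - {"xyz":[0, 0, 0.7]}
    - {}

```text
t: 9.12
position: [656.6, -245.2, 336.9]
tcp_rot: [0.0, -3.141, 0.0]
force: [0.0, -0.8, -1.2]
finger_gap: 25.4
finger_force: 59.1
```

Request:
jog_arm:
  moves:
    - {}
    - {}
    - {}
  finger_gap: 60

```text
t: 9.5
position: [656.6, -245.2, 337.1]
tcp_rot: [-0.0, 3.141, -0.0]
force: [0.9, -0.3, -0.4]
finger_gap: 59.9
finger_force: 0.0
```

Request:
jog_arm:
  moves:
    - {"xyz":[0, 0, -15]}
    - {"xyz":[0, 0, -30]}
    - {"xyz":[0, 0, -30]}
    - {}
    - {}

```text
t: 10.12
position: [656.6, -245.2, 412.1]
tcp_rot: [-0.0, 3.141, -0.0]
force: [-0.0, -0.3, -0.4]
finger_gap: 59.8
finger_force: 0.0
```

Run:
```python
from h import *
p,d=shot('side','s3');W=world('side',d)
print(cyl(W,(656,-245),13.5,164,190),disc('side',W,d,(656,-245),13.5,194),cyl(W,(656,-245),6,114,155,16))
```

```text
  return _methods._mean(a, axis=axis, dtype=dtype,
  ret = ret.dtype.type(ret / rcount)
```

Run:
```python
from h import *
p=np.load('pics/s3.npz')['p']
cv2.imwrite('pics/s3c.png',cv2.resize(p[130:280,230:360],(520,600),interpolation=2)[:,:,::-1])
W=world('side',np.load('pics/s3.npz')['d']);m=(p.sum(2)<200)&(np.hypot(W[...,0]-656,W[...,1]+245)<30)&(W[...,2]<230);q=W[m];print(len(q),q.min(0),q.max(0))
```

```text
113 [ 642.08178964 -260.7980995   111.28157834] [ 669.87926958 -235.99548229  147.83160595]
```

View pics/s3c.png

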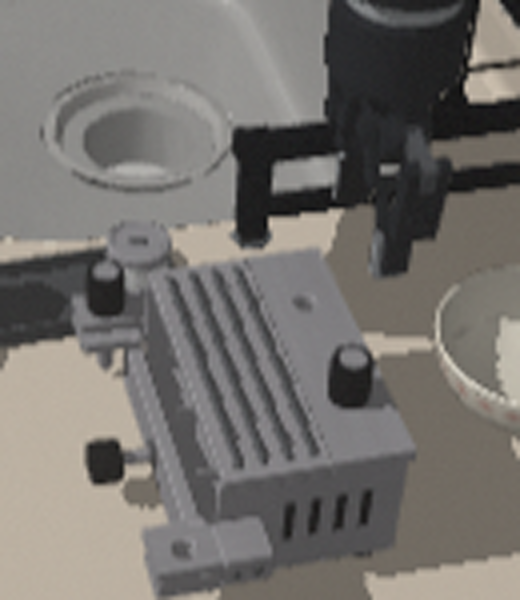

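The pin dropped fully into the right parking hole (head at crop (350,375), on the top plate, z 110–144) — upright and secure. Now the left pin.

Request:
jog_arm:
  moves:
    - {"xyz":[31.3, 38.9, 0]}
    - {"xyz":[31.3, 38.9, 0]}
    - {"xyz":[31.3, 38.9, 0]}
    - {"xyz":[31.3, 38.9, 0]}
    - {"xyz":[0, 0, 50]}
    - {"xyz":[0, 0, 50]}
    - {"xyz":[0, 0, 40]}
    - {"xyz":[0, 0, 15]}
    - {"xyz":[0, 0, 9]}
    - {}
    - {}
  finger_gap: 60

```text
t: 11.55
position: [531.9, -89.9, 249.5]
tcp_rot: [-0.0, 3.14, -0.001]
force: [-0.8, 0.4, 0.8]
finger_gap: 60.2
finger_force: 0.0
```

Request:
jog_arm:
  moves:
    - {}
    - {}
    - {}
    - {}
  finger_gap: 15
  grip_n: 60

```text
t: 12.05
position: [531.7, -89.7, 248.9]
tcp_rot: [-0.0, 3.14, -0.001]
force: [-1.1, 1.6, 5.3]
finger_gap: 25.5
finger_force: 58.8
```

Request:
jog_arm:
  moves:
    - {"xyz":[0, 0, -10]}
    - {"xyz":[0, 0, -20]}
    - {"xyz":[0, 0, -30]}
    - {"xyz":[0, 0, -30]}
    - {"xyz":[0, 0, -32]}
    - {}

```text
t: 12.8
position: [531.9, -89.9, 374.1]
tcp_rot: [-0.0, 3.137, -0.004]
force: [0.2, -0.8, -0.8]
finger_gap: 25.6
finger_force: 59.0
```

Request:
jog_arm:
  moves:
    - {"xyz":[-24.9, -13.1, 0]}
    - {"xyz":[-24.9, -13.1, 0]}
    - {"xyz":[-24.9, -13.1, 0]}
    - {"xyz":[-24.9, -13.1, 0]}
    - {"xyz":[-25, -13, 0]}
    - {}
    - {}

```text
t: 13.68
position: [655.6, -154.7, 369.6]
tcp_rot: [0.0, -3.14, -0.001]
force: [0.4, -0.0, -1.0]
finger_gap: 25.2
finger_force: 59.1
```

```bash
python3 -c "
from h import *
p,d=shot('side','s4');W=world('side',d)
print(cyl(W,(656,-155),6,135,175,14))"
```

```text
(array([ 654.8, -153.8]), 50, 0.91)
```

Request:
jog_arm:
  moves:
    - {"xyz":[0, 0, 10]}
    - {"xyz":[0, 0, 5]}
    - {"xyz":[0, 0, 3]}
    - {"xyz":[0, 0, 3]}
    - {"xyz":[0, 0, 3]}
    - {"xyz":[0, 0, 3]}
    - {}

```text
t: 14.6
position: [655.9, -155.0, 342.7]
tcp_rot: [0.0, -3.141, -0.0]
force: [-0.7, -0.5, -0.2]
finger_gap: 25.1
finger_force: 59.1
```

Request:
jog_arm:
  moves:
    - {"xyz":[0, 0, 6]}
    - {"xyz":[0, 0, 8]}
    - {"xyz":[0, 0, 10]}
    - {"xyz":[0, 0, 10]}
    - {"xyz":[0, 0, 10]}
    - {"xyz":[0, 0, 6]}
    - {}

```text
t: 15.48
position: [655.8, -154.9, 292.3]
tcp_rot: [0.0, -3.141, -0.0]
force: [0.8, -0.3, 0.1]
finger_gap: 25.3
finger_force: 59.1
```

Request:
jog_arm:
  moves:
    - {}
    - {}
    - {}
  finger_gap: 60

```text
t: 15.85
position: [656.1, -155.0, 293.4]
tcp_rot: [-0.0, 3.141, -0.001]
force: [0.2, 0.2, 0.0]
finger_gap: 60.2
finger_force: 0.0
```

Request:
jog_arm:
  moves:
    - {"xyz":[0, 0, -25]}
    - {"xyz":[0, 0, -30]}
    - {"xyz":[0, 0, -30]}
    - {"xyz":[0, 0, -20]}
    - {}
    - {}

```text
t: 16.6
position: [655.9, -155.0, 396.9]
tcp_rot: [0.0, -3.141, -0.001]
force: [0.5, -0.3, 0.3]
finger_gap: 59.9
finger_force: 0.0
```

Run:
```python
from h import *
p,d=shot('side','s5');W=world('side',d)
for c in((656,-245),(656,-155)): print(cyl(W,c,13.5,116,140),disc('side',W,d,c,13.5,144))
```

```text
(array([ 656.6, -244.3]), 77, 0.68) (array([ 656.6, -246. ,  144. ]), array([313, 216,  11,   8,  61], dtype=int32))
(array([ 654.9, -154.2]), 68, 0.86) (array([ 654. , -156.6,  144. ]), array([302, 193,  10,   8,  53], dtype=int32))
```

Request:
jog_arm:
  moves:
    - {"xyz":[37.1, -11.6, 0]}
    - {"xyz":[37.1, -11.6, 0]}
    - {"xyz":[37.1, -11.6, 0]}
    - {"xyz":[37.2, -11.5, 0]}
    - {"xyz":[0, 0, 50]}
    - {"xyz":[0, 0, 50]}
    - {"xyz":[0, 0, 50]}
    - {"xyz":[0, 0, 35]}
    - {"xyz":[0, 0, 15]}
    - {"xyz":[0, 0, 8]}
    - {}
    - {}
  finger_gap: 60

```text
t: 18.15
position: [508.0, -201.7, 191.3]
tcp_rot: [-0.0, 3.14, -0.002]
force: [0.3, -0.7, 0.3]
finger_gap: 60.2
finger_force: 0.0
```

Request:
jog_arm:
  moves:
    - {}
    - {}
    - {}
    - {}
  finger_gap: 15
  grip_n: 60

```text
t: 18.65
position: [507.8, -201.4, 191.0]
tcp_rot: [-0.001, 3.141, -0.001]
force: [-1.6, 2.6, 5.3]
finger_gap: 28.3
finger_force: 58.8
```

Request:
jog_arm:
  moves:
    - {"xyz":[2, 0, 0]}
    - {"xyz":[3, 0, 0]}
    - {"xyz":[4, 0, 0]}
    - {"xyz":[5, 0, 0]}
    - {"xyz":[6, 0, 0]}
    - {}

```text
t: 19.4
position: [487.4, -201.5, 190.9]
tcp_rot: [-0.0, 3.141, -0.001]
force: [-1.0, 0.5, 8.2]
finger_gap: 28.4
finger_force: 60.5
```

Request:
jog_arm:
  moves:
    - {"xyz":[8, 0, 0]}
    - {"xyz":[10, 0, 0]}
    - {"xyz":[12, 0, 0]}
    - {"xyz":[12, 0, 0]}
    - {"xyz":[10, 0, 0]}
    - {"xyz":[8, 0, 0]}
    - {"xyz":[6, 0, 0]}
    - {}

```text
t: 20.4
position: [421.5, -201.9, 190.9]
tcp_rot: [0.0, 3.14, -0.003]
force: [0.5, -1.8, 5.5]
finger_gap: 28.1
finger_force: 60.3
```

Request:
jog_arm:
  moves:
    - {"xyz":[3, 0, 0]}
    - {"xyz":[3, 0, 0]}
    - {"xyz":[2, 0, 0]}
    - {}

```text
t: 20.9
position: [413.3, -201.9, 190.9]
tcp_rot: [-0.0, -3.141, 0.003]
force: [-4.9, -2.5, 9.7]
finger_gap: 28.3
finger_force: 60.7
```

Request:
jog_arm:
  moves:
    - {"xyz":[1, 0, 0]}
    - {"xyz":[1, 0, 0]}
    - {}

```text
t: 21.28
position: [412.3, -202.0, 190.9]
tcp_rot: [-0.0, 3.138, -0.003]
force: [7.1, -2.0, 4.0]
finger_gap: 28.2
finger_force: 59.8
```

Request:
jog_arm:
  moves:
    - {"xyz":[1, 0, 0]}
    - {"xyz":[1, 0, 0]}
    - {}

```text
t: 21.65
position: [411.5, -202.1, 191.0]
tcp_rot: [-0.001, 3.134, -0.003]
force: [20.8, -2.0, -4.7]
finger_gap: 28.3
finger_force: 59.5
```

End stop reached. Release, rise, turn for the tins, and look.

Request:
jog_arm:
  moves:
    - {"xyz":[-1, 0, 0]}
    - {}
    - {}
    - {}
  finger_gap: 60

```text
t: 22.15
position: [410.3, -201.3, 189.8]
tcp_rot: [0.0, -3.141, -0.0]
force: [0.1, -0.1, 0.6]
finger_gap: 59.9
finger_force: 0.0
```

Request:
jog_arm:
  moves:
    - {"xyz":[0, 0, -20]}
    - {"xyz":[0, 0, -40]}
    - {"xyz":[0, 0, -50]}
    - {"xyz":[0, 0, -50]}
    - {"xyz":[0, 0, -20]}
    - {"r":[0, 0, 0.18]}
    - {"r":[0, 0, 0.18]}
    - {"r":[0, 0, 0.18]}
    - {"r":[0, 0, 0.18]}
    - {"r":[0, 0, 0.18]}
    - {"r":[0, 0, 0.18]}
    - {"r":[0, 0, 0.18]}
    - {"r":[0, 0, 0.18]}
    - {"r":[0, 0, 0.131]}
    - {}
  finger_gap: 85

```text
t: 24.02
position: [410.4, -201.3, 369.9]
tcp_rot: [-2.22, -2.222, 0.0]
force: [0.3, 0.1, -0.6]
finger_gap: 85.0
finger_force: 0.0
```

Run:
```python
from h import *
p,d=shot('side','s6');W=world('side',d)
q,e=shot('top','t6');V=world('top',e)
for nm,c,r,h in [('t1',(435,0),25,59),('t2',(573,-10),25,59),('t4',(374,247),25,56)]:
    print(nm,cyl(W,c,r,h-25,h-3),disc('side',W,d,c,r,h),disc('top',V,e,c,r,h))
cv2.imwrite('pics/s6c.png',cv2.resize(p[130:290,170:345],(700,600),interpolation=2)[:,:,::-1])
```

```text
t1 (array([435.2,   0.5]), 84, 1.18) (array([434. ,  -1.8,  59. ]), array([210, 188,  17,  13, 147], dtype=int32)) (array([435.1,   1. ,  59. ]), array([255, 219,  15,  16, 127], dtype=int32))
t2 (array([573.6,  -8.6]), 68, 1.01) (array([572.2, -11.6,  59. ]), array([256, 185,  17,  11, 142], dtype=int32)) (array([572.5,  -8.5,  59. ]), array([237, 184,  15,  14, 111], dtype=int32))
t4 (array([373.9, 247.5]), 61, 1.46) (array([369.7, 243.2,  56. ]), array([183, 146,  13,  10,  84], dtype=int32)) (array([374. , 247.8,  56. ]), array([193, 273,  16,  16, 140], dtype=int32))
```

View pics/s6c.png

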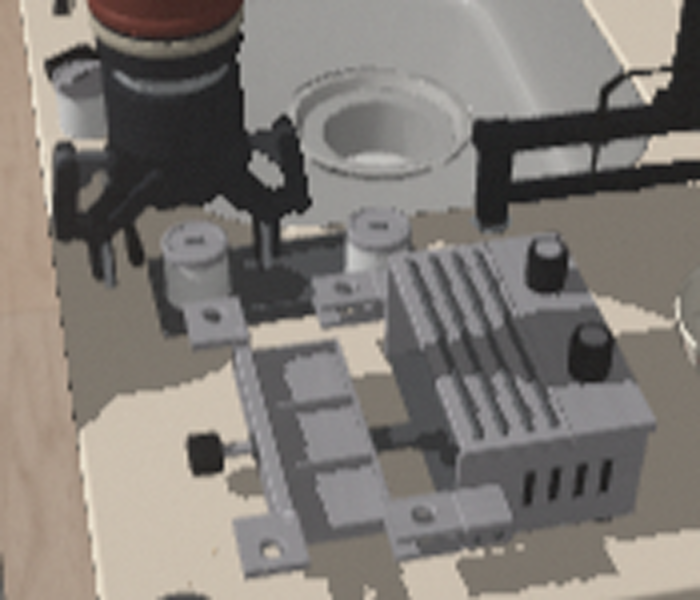

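Slide is fully out with three empty cups; tins at crop (196,245), (378,230) in the tray and tin_4 at (80,95) by the match tin; pins parked at (547,262), (590,350). Fetch the near tray tin.

Request:
jog_arm:
  moves:
    - {"xyz":[50.5, 6.2, 0]}
    - {"xyz":[50.5, 6.2, 0]}
    - {"xyz":[50.5, 6.2, 0]}
    - {"xyz":[50.5, 6.2, 0]}
    - {"xyz":[0, 0, 50]}
    - {"xyz":[0, 0, 50]}
    - {"xyz":[0, 0, 40]}
    - {"xyz":[0, 0, 20]}
    - {"xyz":[0, 0, 9]}
    - {}
    - {}
  finger_gap: 85

```text
t: 25.5
position: [435.8, 0.5, 202.1]
tcp_rot: [2.22, 2.221, 0.001]
force: [0.0, -0.6, 0.4]
finger_gap: 85.1
finger_force: 0.0
```

Request:
jog_arm:
  moves:
    - {}
    - {}
    - {}
    - {}
  finger_gap: 40
  grip_n: 60

```text
t: 26.0
position: [435.7, 0.6, 201.8]
tcp_rot: [2.22, 2.221, 0.001]
force: [-0.1, 0.8, 5.1]
finger_gap: 48.9
finger_force: 62.0
```

Request:
jog_arm:
  moves:
    - {"xyz":[0, 0, -10]}
    - {"xyz":[0, 0, -30]}
    - {"xyz":[0, 0, -40]}
    - {"xyz":[0, 0, -40]}
    - {}
    - {}

```text
t: 26.75
position: [435.1, 0.7, 320.4]
tcp_rot: [-2.221, -2.221, 0.001]
force: [-0.1, 0.2, -1.9]
finger_gap: 48.3
finger_force: 62.4
```

Request:
jog_arm:
  moves:
    - {"xyz":[-52, 11.1, 0]}
    - {"xyz":[-52, 11.1, 0]}
    - {"xyz":[-52, 11.1, 0]}
    - {"xyz":[-52, 11, 0]}
    - {"xyz":[-52, 11, 0]}
    - {"xyz":[0, 0, 30]}
    - {"xyz":[0, 0, 20]}
    - {}
    - {}

```text
t: 27.88
position: [490.7, -258.8, 271.6]
tcp_rot: [2.22, 2.222, -0.0]
force: [1.1, -0.8, -0.1]
finger_gap: 48.5
finger_force: 62.5
```

Run:
```python
from h import *
p,d=shot('side','s7');W=world('side',d)
q,e=shot('top','t7');V=world('top',e)
o=env.get_obs();print(o['position'],o['finger_gap'])
for z0 in(74,90): print(cyl(W,(490,-259),25,z0,z0+14,34),cyl(V,(490,-259),25,z0,z0+14,34))
m=(np.hypot(W[...,0]-490,W[...,1]+259)<40)&(W[...,2]>60)&(W[...,2]<100);print(W[m].min(0))
cv2.imwrite('pics/s7c.png',cv2.resize(p[150:300,200:340],(560,600),interpolation=2)[:,:,::-1])
```

```text
[ 490.96568452 -259.14980534  272.2613614 ] 48.39701429805228
(array([ 490.2, -258.8]), 69, 0.8) (array([ 490., -259.]), 0, nan)
(array([ 489.7, -258.8]), 72, 0.59) (array([ 490., -259.]), 0, nan)
[ 465.63044931 -286.42923901   75.31788606]
  return _methods._mean(a, axis=axis, dtype=dtype,
  ret = ret.dtype.type(ret / rcount)
```

View pics/s7c.png

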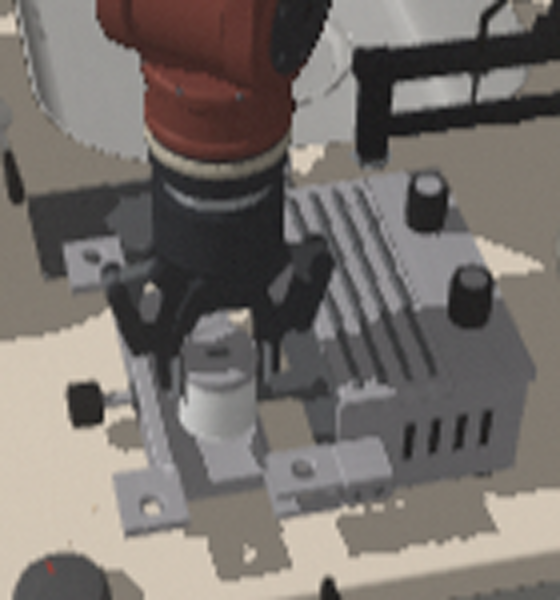

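Tin is upright over the right cup (crop (218,400)). Lower.

Request:
jog_arm:
  moves:
    - {"xyz":[0, 0, 15]}
    - {"xyz":[0, 0, 8]}
    - {"xyz":[0, 0, 4]}
    - {"xyz":[0, 0, 4]}
    - {"xyz":[0, 0, 4]}
    - {"xyz":[0, 0, 4]}
    - {}
    - {}

```text
t: 28.98
position: [490.6, -259.4, 232.1]
tcp_rot: [2.221, 2.221, -0.0]
force: [0.5, -0.0, -1.9]
finger_gap: 48.3
finger_force: 62.5
```

Request:
jog_arm:
  moves:
    - {"xyz":[0, 0, 2]}
    - {"xyz":[0, 0, 1.5]}
    - {}

```text
t: 29.35
position: [490.6, -259.4, 228.9]
tcp_rot: [2.221, 2.221, -0.0]
force: [-2.1, 1.6, 2.8]
finger_gap: 48.5
finger_force: 63.0
```

Request:
jog_arm:
  moves:
    - {}
    - {}
    - {}
  finger_gap: 75

```text
t: 29.72
position: [490.6, -259.4, 228.5]
tcp_rot: [2.221, 2.221, -0.0]
force: [-0.2, 0.5, 0.1]
finger_gap: 74.8
finger_force: 0.0
```

Request:
jog_arm:
  moves:
    - {"xyz":[0, 0, -20]}
    - {"xyz":[0, 0, -40]}
    - {"xyz":[0, 0, -40]}
    - {"xyz":[0, 0, -40]}
    - {}
  finger_gap: 85

```text
t: 30.35
position: [491.2, -259.9, 373.8]
tcp_rot: [2.216, 2.216, 0.001]
force: [0.6, -0.0, 0.0]
finger_gap: 85.0
finger_force: 0.0
```

Run:
```python
from h import *
p,d=shot('side','s8');W=world('side',d)
q,e=shot('top','t8');V=world('top',e)
for nm,c,r,h in [('t2',(573,-10),25,59),('t4',(374,247),25,56),('placed',(490.5,-259),25,86)]:
    print(nm,cyl(W,c,r,h-25,h-3),disc('side',W,d,c,r,h),disc('top',V,e,c,r,h))
```

```text
t2 (array([573.9,  -8.5]), 55, 1.23) (array([569.1, -32. ,  59. ]), array([262, 193,   6,   4,  15], dtype=int32)) (array([572.5,  -8.5,  59. ]), array([237, 184,  15,  14, 119], dtype=int32))
t4 (array([374.5, 247.3]), 73, 1.27) (array([373. , 242.5,  56. ]), array([183, 146,  15,  10,  94], dtype=int32)) (array([375.4, 250.5,  56. ]), array([193, 273,  14,  16, 134], dtype=int32))
placed (array([ 490.1, -259.5]), 100, 0.78) (array([ 489.3, -262.2,   86. ]), array([245, 242,  19,  17, 247], dtype=int32)) None
```

Run:
```python
from h import *
z=np.load('pics/s1.npz');p,d=z['p'],z['d'];W=world('side',d)
red=(p[...,0].astype(int)-p[...,2]>35)&(d>0)
t=np.array([533.3,-312.7]);u=t/np.linalg.norm(t)
for a in range(250,800,50):
    m=red&(W[...,2]>a)&(W[...,2]<a+50);q=W[m]
    if len(q)>20:
        r=q[:,:2]@u;s=q[:,:2]@[-u[1],u[0]];print(a,len(q),'radial',r.min().round(),np.percentile(r,99).round(),'lat',s.min().round(),s.max().round())
z=np.load('pics/t0.npz');p,d=z['p'],z['d'];W=world('top',d)
x,y,zz=W[...,0],W[...,1],W[...,2]
for a in range(60,700,50):
    m=(x>480)&(x<760)&(y>-60)&(y<110)&(zz>a)&(zz<a+50)&(d>0)&~((p[...,0].astype(int)-p[...,2])>35);q=W[m]
    if len(q)>5:print(a,len(q),q.min(0).round(),q.max(0).round())
```

```text
250 61 radial 17.0 638.0 lat -124.0 -10.0
300 490 radial 17.0 639.0 lat -124.0 198.0
350 1993 radial -15.0 650.0 lat -93.0 388.0
400 1436 radial -1.0 896.0 lat -56.0 407.0
450 697 radial 6.0 894.0 lat -61.0 404.0
500 1498 radial 390.0 883.0 lat -63.0 389.0
550 5694 radial 53.0 652.0 lat -59.0 65.0
600 4645 radial 124.0 459.0 lat -15.0 104.0
60 269 [549. -33.  60.] [760.  51. 110.]
110 29 [657.  23. 110.] [758.  48. 149.]
310 92 [736. -18. 327.] [760.  22. 360.]
360 95 [737. -18. 360.] [759.  23. 410.]
410 62 [695. -19. 411.] [746.  96. 460.]
460 513 [656. -18. 461.] [760. 110. 510.]
510 388 [657.  29. 510.] [760. 110. 560.]
560 410 [657.  28. 560.] [760. 105. 590.]
```

Request:
jog_arm:
  moves:
    - {"xyz":[50.2, 16.4, 0]}
    - {"xyz":[50.2, 16.4, 0]}
    - {"xyz":[50.2, 16.4, 0]}
    - {"xyz":[50.2, 16.4, 0]}
    - {"xyz":[50.2, 16.5, 0]}
    - {"xyz":[0, 0, 40]}
    - {"xyz":[0, 0, 50]}
    - {"xyz":[0, 0, 40]}
    - {"xyz":[0, 0, 20]}
    - {}
    - {}
  finger_gap: 85

```text
t: 31.82
position: [573.4, -8.6, 220.2]
tcp_rot: [2.22, 2.22, 0.002]
force: [1.2, -0.5, 0.0]
finger_gap: 85.1
finger_force: 0.0
```

Run:
```python
from h import *
q,e=shot('top','t9');d=shot('side','s9')[1];V=world('top',e);W=world('side',d)
o=env.get_obs();print(o['position'])
print(cyl(W,(573.5,-9),25,34,56),disc('top',V,e,(573,-9),25,59),cyl(V,(573.5,-9),25,34,56))
```

```text
[573.51121318  -8.58394804 220.42372922]
(array([573.5,  -8. ]), 72, 0.93) None (array([573.5,  -9. ]), 0, nan)
  return _methods._mean(a, axis=axis, dtype=dtype,
  ret = ret.dtype.type(ret / rcount)
```

Request:
jog_arm:
  moves:
    - {"xyz":[0, 0, 12]}
    - {"xyz":[0, 0, 6.5]}
    - {}
    - {}

```text
t: 32.42
position: [572.7, -8.4, 200.0]
tcp_rot: [-2.221, -2.221, 0.0]
force: [0.2, 0.2, 0.0]
finger_gap: 85.0
finger_force: 0.0
```

Request:
jog_arm:
  moves:
    - {}
    - {}
    - {}
    - {}
  finger_gap: 40
  grip_n: 60

```text
t: 32.92
position: [573.0, -8.4, 200.6]
tcp_rot: [2.221, 2.221, 0.001]
force: [-0.0, 0.3, 5.5]
finger_gap: 48.6
finger_force: 62.2
```

Request:
jog_arm:
  moves:
    - {"xyz":[0, 0, -10]}
    - {"xyz":[0, 0, -30]}
    - {"xyz":[0, 0, -40]}
    - {"xyz":[0, 0, -40]}
    - {"xyz":[0, 0, -10]}
    - {}
    - {}

```text
t: 33.8
position: [572.2, -8.2, 327.9]
tcp_rot: [-2.22, -2.22, 0.002]
force: [0.0, -1.6, -1.9]
finger_gap: 48.7
finger_force: 62.3
```

Request:
jog_arm:
  moves:
    - {"xyz":[-48.2, -20.5, 0]}
    - {"xyz":[-48.2, -20.5, 0]}
    - {"xyz":[-48.2, -20.6, 0]}
    - {"xyz":[-48.3, -20.6, 0]}
    - {"xyz":[0, 0, 20]}
    - {"xyz":[0, 0, 15]}
    - {}
    - {}

```text
t: 34.8
position: [490.8, -200.4, 295.0]
tcp_rot: [-2.22, -2.223, 0.0]
force: [-0.2, 0.7, -1.4]
finger_gap: 48.1
finger_force: 62.6
```

Run:
```python
from h import *
p,d=shot('side','s10');W=world('side',d);o=env.get_obs();print(o['position'],o['finger_gap'])
for z0 in(98,112): print(cyl(W,(490,-201),25,z0,z0+14,34))
print(cyl(W,(490,-259),25,60,83,34))
```

```text
[ 490.94707222 -200.59885113  295.47161005] 48.6349381876386
(array([ 490.4, -201.1]), 62, 0.67)
(array([ 489.6, -200.9]), 76, 0.61)
(array([ 489.9, -259.4]), 104, 0.8)
```

Request:
jog_arm:
  moves:
    - {"xyz":[-0.5, 0, 20]}
    - {"xyz":[0, 0, 20]}
    - {"xyz":[0, 0, 10]}
    - {"xyz":[0, 0, 5]}
    - {"xyz":[0, 0, 4]}
    - {"xyz":[0, 0, 3]}
    - {"xyz":[0, 0, 2]}
    - {}
    - {}

```text
t: 35.98
position: [490.6, -201.8, 231.2]
tcp_rot: [2.221, 2.221, -0.0]
force: [0.6, 0.1, -2.3]
finger_gap: 48.7
finger_force: 62.6
```

Request:
jog_arm:
  moves:
    - {"xyz":[0, 0, 2]}
    - {"xyz":[0, 0, 1.5]}
    - {}

```text
t: 36.35
position: [490.5, -201.8, 227.6]
tcp_rot: [2.221, 2.221, -0.0]
force: [-0.5, -0.0, 0.0]
finger_gap: 48.6
finger_force: 62.8
```

Request:
jog_arm:
  moves:
    - {}
    - {}
    - {}
  finger_gap: 75

```text
t: 36.72
position: [490.5, -201.8, 227.5]
tcp_rot: [2.221, 2.221, -0.0]
force: [-0.1, -0.6, 0.3]
finger_gap: 74.9
finger_force: 0.0
```

Request:
jog_arm:
  moves:
    - {"xyz":[0, 0, -20]}
    - {"xyz":[0, 0, -40]}
    - {"xyz":[0, 0, -40]}
    - {"xyz":[0, 0, -40]}
    - {}
    - {}
  finger_gap: 85

```text
t: 37.48
position: [490.5, -201.7, 366.9]
tcp_rot: [-2.221, -2.221, 0.0]
force: [-0.4, -0.0, -0.2]
finger_gap: 84.9
finger_force: 0.0
```

Run:
```python
from h import *
p,d=shot('side','s11');W=world('side',d)
q,e=shot('top','t11');V=world('top',e)
for nm,c,r,h in [('t4',(374,247),25,56),('R',(490.5,-259),25,86),('M',(490.5,-201),25,86)]:
    print(nm,cyl(W,c,r,h-25,h-3),disc('side',W,d,c,r,h),disc('top',V,e,c,r,h))
```

```text
t4 (array([373.7, 247.8]), 71, 1.21) (array([373.3, 245.4,  56. ]), array([183, 146,  15,   9,  88], dtype=int32)) (array([375.3, 247.1,  56. ]), array([193, 272,  16,  17, 146], dtype=int32))
R (array([ 490., -259.]), 115, 0.98) (array([ 490.7, -255.7,   86. ]), array([245, 238,  19,  21, 263], dtype=int32)) None
M (array([ 489.8, -202.3]), 56, 0.65) (array([ 488.7, -207.8,   86. ]), array([240, 227,  20,  16, 222], dtype=int32)) None
```

Request:
jog_arm:
  moves:
    - {"xyz":[49.9, -12.9, 0]}
    - {"xyz":[49.9, -12.9, 0]}
    - {"xyz":[49.9, -12.9, 0]}
    - {"xyz":[49.9, -12.9, 0]}
    - {"xyz":[49.9, -13, 0]}
    - {"xyz":[49.9, -13, 0]}
    - {"xyz":[49.9, -13, 0]}
    - {"xyz":[49.9, -13, 0]}
    - {"xyz":[50, -12.9, 0]}
    - {}
    - {"xyz":[0, 0, 40]}
    - {"xyz":[0, 0, 50]}
    - {"xyz":[0, 0, 40]}
    - {"xyz":[0, 0, 20]}
    - {}
    - {}
  finger_gap: 85

```text
t: 39.58
position: [374.4, 247.1, 218.2]
tcp_rot: [2.222, 2.22, 0.001]
force: [-0.2, -0.2, 0.6]
finger_gap: 84.8
finger_force: 0.0
```

Run:
```python
from h import *
q,e=shot('top','t12');p,d=shot('side','s12');V=world('top',e);W=world('side',d)
o=env.get_obs();print(o['position'])
print(cyl(W,(374,247),25,31,53))
```

```text
[374.60117539 247.39499752 218.62962816]
(array([373.8, 248. ]), 69, 1.03)
```

Request:
jog_arm:
  moves:
    - {"xyz":[0, 0, 12]}
    - {"xyz":[0, 0, 7.5]}
    - {}
    - {}

```text
t: 40.17
position: [374.0, 247.5, 198.0]
tcp_rot: [2.221, 2.221, -0.0]
force: [0.3, 0.2, 1.1]
finger_gap: 84.7
finger_force: 0.0
```

Request:
jog_arm:
  moves:
    - {}
    - {}
    - {}
    - {}
  finger_gap: 40
  grip_n: 60

```text
t: 40.67
position: [374.3, 247.6, 198.6]
tcp_rot: [2.221, 2.221, 0.001]
force: [-1.2, -0.8, 5.5]
finger_gap: 48.3
finger_force: 62.1
```

Request:
jog_arm:
  moves:
    - {"xyz":[0, 0, -10]}
    - {"xyz":[0, 0, -30]}
    - {"xyz":[0, 0, -40]}
    - {"xyz":[0, 0, -40]}
    - {"xyz":[0, 0, -10]}
    - {}
    - {}

```text
t: 41.55
position: [373.6, 247.3, 326.3]
tcp_rot: [-2.221, -2.221, 0.003]
force: [0.0, 1.0, -0.8]
finger_gap: 48.3
finger_force: 62.2
```

Request:
jog_arm:
  moves:
    - {"xyz":[-48.8, 14.6, 0]}
    - {"xyz":[-48.8, 14.6, 0]}
    - {"xyz":[-48.8, 14.6, 0]}
    - {"xyz":[-48.8, 14.6, 0]}
    - {"xyz":[-48.9, 14.6, 0]}
    - {"xyz":[-48.9, 14.5, 0]}
    - {"xyz":[-48.9, 14.5, 0]}
    - {"xyz":[-48.9, 14.5, 0]}
    - {"xyz":[0, 0, 20]}
    - {"xyz":[0, 0, 15]}
    - {}
    - {}

```text
t: 43.05
position: [490.5, -142.4, 293.2]
tcp_rot: [2.22, 2.223, -0.0]
force: [-0.8, -0.1, -0.9]
finger_gap: 48.6
finger_force: 62.4
```

Run:
```python
from h import *
p,d=shot('side','s13');W=world('side',d);o=env.get_obs();print(o['position'],o['finger_gap'])
for z0 in(98,112): print(cyl(W,(490,-143),25,z0,z0+14,34))
for y in(-259,-201):print(cyl(W,(490,y),25,60,83,34))
```

```text
[ 490.61881201 -142.66268755  293.64204267] 48.454810650336626
(array([ 489.4, -142.3]), 75, 0.87)
(array([ 488.9, -141.8]), 73, 0.81)
(array([ 490. , -259.1]), 118, 0.74)
(array([ 490.1, -202.1]), 67, 0.76)
```

Request:
jog_arm:
  moves:
    - {"xyz":[-0.5, 0.3, 20]}
    - {"xyz":[0, 0, 20]}
    - {"xyz":[0, 0, 10]}
    - {"xyz":[0, 0, 5]}
    - {"xyz":[0, 0, 4]}
    - {"xyz":[0, 0, 3]}
    - {}
    - {}

```text
t: 44.1
position: [490.9, -143.9, 231.3]
tcp_rot: [2.221, 2.221, 0.0]
force: [-0.2, -0.4, -1.8]
finger_gap: 48.4
finger_force: 62.4
```

Request:
jog_arm:
  moves:
    - {"xyz":[0, 0, 2]}
    - {"xyz":[0, 0, 1]}
    - {}

```text
t: 44.48
position: [490.8, -143.9, 228.5]
tcp_rot: [2.221, 2.221, -0.0]
force: [-2.8, 0.7, 5.3]
finger_gap: 48.5
finger_force: 62.9
```

Seated. Release, rise, and look at the loaded slide.

Request:
jog_arm:
  moves:
    - {}
    - {}
    - {}
  finger_gap: 75

```text
t: 44.85
position: [490.8, -143.8, 227.9]
tcp_rot: [-2.221, -2.221, 0.0]
force: [-0.9, 0.1, 0.6]
finger_gap: 75.1
finger_force: 0.0
```

Request:
jog_arm:
  moves:
    - {"xyz":[0, 0, -20]}
    - {"xyz":[0, 0, -40]}
    - {"xyz":[0, 0, -40]}
    - {"xyz":[0, 0, -40]}
    - {}
    - {}
  finger_gap: 60

```text
t: 45.6
position: [490.7, -143.8, 367.3]
tcp_rot: [-2.221, -2.221, 0.0]
force: [-0.2, -0.0, 0.3]
finger_gap: 59.7
finger_force: 0.0
```

Run:
```python
from h import *
p,d=shot('side','s14');W=world('side',d)
shot('top','t14')
for c in (-143,-201,-259):
    print(cyl(W,(490,c),25,61,83),disc('side',W,d,(490,c),25,86))
cv2.imwrite('pics/s14c.png',cv2.resize(p[130:290,170:345],(700,600),interpolation=2)[:,:,::-1])
```

```text
(array([ 490. , -143.2]), 62, 0.74) (array([ 489.7, -147.5,   86. ]), array([237, 212,  18,  14, 193], dtype=int32))
(array([ 489.7, -201.6]), 78, 0.98) (array([ 488.7, -207.8,   86. ]), array([240, 227,  20,  16, 217], dtype=int32))
(array([ 489.7, -258.9]), 125, 0.82) (array([ 490.7, -255.7,   86. ]), array([245, 238,  19,  21, 265], dtype=int32))
```

View pics/s14c.png

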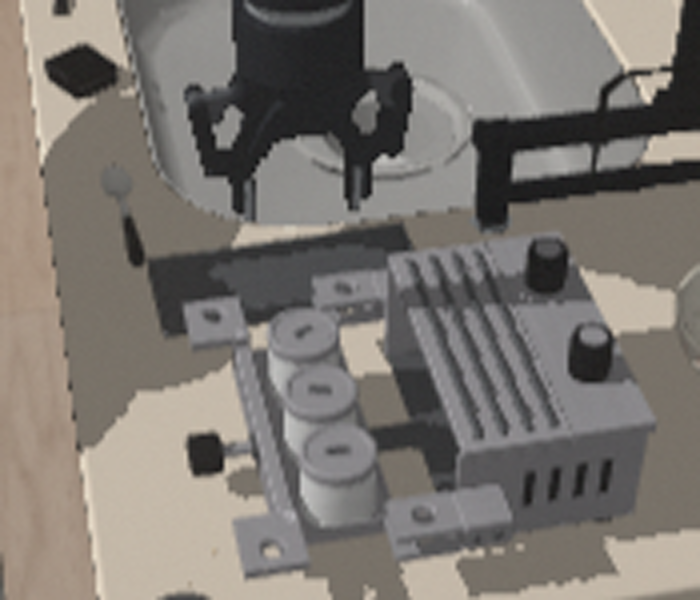

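Three tins stand in the cups (crop (305,335), (320,390), (338,455)); tray empty, match tin in place. Back to the knob.

Request:
jog_arm:
  moves:
    - {"xyz":[-28.9, -39.1, 0]}
    - {"xyz":[-28.9, -39.1, 0]}
    - {"r":[0, 0, -0.18]}
    - {"r":[0, 0, -0.18]}
    - {"r":[0, 0, -0.18]}
    - {"r":[0, 0, -0.18]}
    - {"r":[0, 0, -0.18]}
    - {"r":[0, 0, -0.18]}
    - {"r":[0, 0, -0.18]}
    - {"r":[0, 0, -0.18]}
    - {"r":[0, 0, -0.131]}
    - {"xyz":[0, 0, 50]}
    - {"xyz":[0, 0, 50]}
    - {"xyz":[0, 0, 40]}
    - {"xyz":[0, 0, 25]}
    - {"xyz":[0, 0, 11]}
    - {}
    - {}
  finger_gap: 60

```text
t: 47.95
position: [413.0, -202.0, 193.1]
tcp_rot: [-0.0, 3.141, -0.002]
force: [0.6, -0.3, 0.6]
finger_gap: 59.9
finger_force: 0.0
```

Request:
jog_arm:
  moves:
    - {}
    - {}
    - {}
    - {}
  finger_gap: 15
  grip_n: 60

```text
t: 48.45
position: [412.9, -202.1, 193.1]
tcp_rot: [-0.0, 3.141, -0.003]
force: [-2.0, -0.6, 4.8]
finger_gap: 28.3
finger_force: 58.8
```

Request:
jog_arm:
  moves:
    - {"xyz":[-2, 0, 0]}
    - {"xyz":[-3, 0, 0]}
    - {"xyz":[-4, 0, 0]}
    - {"xyz":[-5, 0, 0]}
    - {"xyz":[-6, 0, 0]}
    - {"xyz":[-6, 0, 0]}
    - {"xyz":[-6, 0, 0]}
    - {"xyz":[-6, 0, 0]}
    - {"xyz":[-6, 0, 0]}
    - {"xyz":[-6, 0, 0]}
    - {"xyz":[-6, 0, 0]}
    - {"xyz":[-6, 0, 0]}
    - {"xyz":[-6, 0, 0]}
    - {"xyz":[-5, 0, 0]}
    - {"xyz":[-4, 0, 0]}
    - {"xyz":[-3, 0, 0]}
    - {"xyz":[-3, 0, 0]}
    - {}

```text
t: 50.7
position: [496.3, -201.6, 193.1]
tcp_rot: [-0.001, 3.14, -0.0]
force: [1.4, 2.9, 5.3]
finger_gap: 28.4
finger_force: 59.0
```

Request:
jog_arm:
  moves:
    - {"xyz":[-3, 0, 0]}
    - {"xyz":[-3, 0, 0]}
    - {"xyz":[-2, 0, 0]}
    - {"xyz":[-2, 0, 0]}
    - {}

```text
t: 51.32
position: [506.4, -201.5, 193.1]
tcp_rot: [-0.001, 3.139, -0.0]
force: [3.2, 5.0, 6.0]
finger_gap: 28.0
finger_force: 58.9
```

Request:
jog_arm:
  moves:
    - {"xyz":[-1, 0, 0]}
    - {"xyz":[-1, 0, 0]}
    - {}

```text
t: 51.7
position: [507.9, -201.5, 193.1]
tcp_rot: [-0.001, 3.141, -0.0]
force: [-2.0, 4.6, 9.1]
finger_gap: 28.2
finger_force: 59.4
```

Request:
jog_arm:
  moves:
    - {"xyz":[-1, 0, 0]}
    - {"xyz":[-1, 0, 0]}
    - {}

```text
t: 52.08
position: [508.7, -201.4, 193.0]
tcp_rot: [0.0, -3.138, 0.0]
force: [-13.0, 5.2, 16.9]
finger_gap: 28.3
finger_force: 60.2
```

Request:
jog_arm:
  moves:
    - {"xyz":[1, 0, 0]}
    - {}
    - {}
    - {}
  finger_gap: 60

```text
t: 52.58
position: [508.6, -201.7, 191.9]
tcp_rot: [-0.0, 3.142, -0.0]
force: [-0.7, -0.5, -0.0]
finger_gap: 59.9
finger_force: 0.0
```

Request:
jog_arm:
  moves:
    - {"xyz":[0, 0, -20]}
    - {"xyz":[0, 0, -50]}
    - {"xyz":[0, 0, -50]}
    - {"xyz":[0, 0, -50]}
    - {"xyz":[0, 0, -30]}
    - {}
    - {}

```text
t: 53.45
position: [508.5, -201.6, 391.0]
tcp_rot: [0.0, -3.141, -0.001]
force: [-0.1, -0.1, -0.4]
finger_gap: 60.3
finger_force: 0.0
```

Run:
```python
from h import *
p,d=shot('side','s15');W=world('side',d)
for c in((656,-245),(656,-155)): print(cyl(W,c,13.5,116,140))
x,y,zz=W[...,0],W[...,1],W[...,2]
m=(abs(x-505)<25)&(abs(y+201)<25)&(zz>22)&(zz<52)&(p.sum(2)<250);print('knob',np.median(W[m],0),W[m].min(0),W[m].max(0))
cv2.imwrite('pics/s15c.png',cv2.resize(p[160:290,230:345],(530,600),interpolation=2)[:,:,::-1])
```

```text
(array([ 656.6, -244.7]), 75, 0.69)
(array([ 655.3, -154. ]), 67, 0.63)
knob [ 505.40950633 -210.58824746   44.54038896] [ 496.35034674 -217.32886416   25.40701985] [ 517.20669156 -197.84160894   51.79397845]
```

View pics/s15c.png

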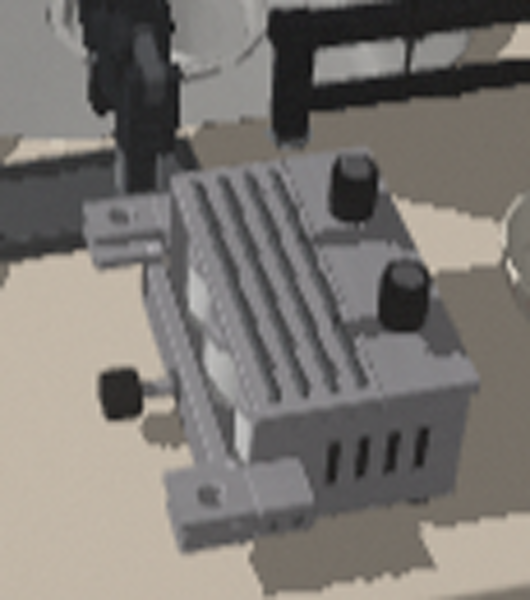

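Slide is home (knob at crop (120,393), as at the start), tins visible inside, both pins parked. Fetch the left pin.

Request:
jog_arm:
  moves:
    - {"xyz":[-36.8, 11.6, 0]}
    - {"xyz":[-36.8, 11.6, 0]}
    - {"xyz":[-36.9, 11.7, 0]}
    - {"xyz":[-36.9, 11.7, 0]}
    - {"xyz":[0, 0, 30]}
    - {"xyz":[0, 0, 30]}
    - {"xyz":[0, 0, 20]}
    - {"xyz":[0, 0, 12]}
    - {"xyz":[0, 0, 8]}
    - {}
    - {}
  finger_gap: 60

```text
t: 54.88
position: [656.2, -155.1, 293.0]
tcp_rot: [-0.0, 3.14, -0.001]
force: [0.7, 0.5, -0.3]
finger_gap: 60.4
finger_force: 0.0
```

Request:
jog_arm:
  moves:
    - {}
    - {}
    - {}
    - {}
  finger_gap: 15
  grip_n: 60

```text
t: 55.38
position: [656.2, -155.0, 292.7]
tcp_rot: [-0.0, 3.141, -0.001]
force: [0.2, 0.1, 5.3]
finger_gap: 25.1
finger_force: 58.9
```

Request:
jog_arm:
  moves:
    - {"xyz":[0, 0, -10]}
    - {"xyz":[0, 0, -20]}
    - {"xyz":[0, 0, -25]}
    - {"xyz":[0, 0, -25]}
    - {}
    - {}

```text
t: 56.12
position: [655.9, -154.9, 371.4]
tcp_rot: [0.0, -3.141, -0.0]
force: [0.2, 0.4, -1.7]
finger_gap: 25.4
finger_force: 59.0
```

Request:
jog_arm:
  moves:
    - {"xyz":[24.9, 13.1, 0]}
    - {"xyz":[24.9, 13.1, 0]}
    - {"xyz":[24.9, 13.1, 0]}
    - {"xyz":[24.9, 13, 0]}
    - {"xyz":[24.9, 13, 0]}
    - {"xyz":[0, 0, 20]}
    - {"xyz":[0, 0, 10]}
    - {}
    - {}

```text
t: 57.25
position: [531.8, -90.0, 341.9]
tcp_rot: [-0.0, -3.141, -0.0]
force: [-0.1, -0.2, -0.4]
finger_gap: 25.1
finger_force: 59.1
```

Run:
```python
from h import *
p,d=shot('side','s16');W=world('side',d);o=env.get_obs();print(o['position'],o['finger_gap'])
for a in(100,115,130): print(cyl(W,(531.5,-90),6,a,a+15,14))
m=(np.hypot(W[...,0]-531.5,W[...,1]+93)<11)&(W[...,2]>78)&(W[...,2]<150);print(W[m][:,2].min())
cv2.imwrite('pics/s16c.png',cv2.resize(p[160:280,220:310],(450,600),interpolation=2)[:,:,::-1])
```

```text
[531.83289758 -89.98455112 342.2223199 ] 24.92602356671276
(array([530.2, -89. ]), 13, 0.4)
(array([530.6, -89.6]), 21, 0.44)
(array([530.2, -90.5]), 22, 0.44)
103.11486261046298
```

View pics/s16c.png

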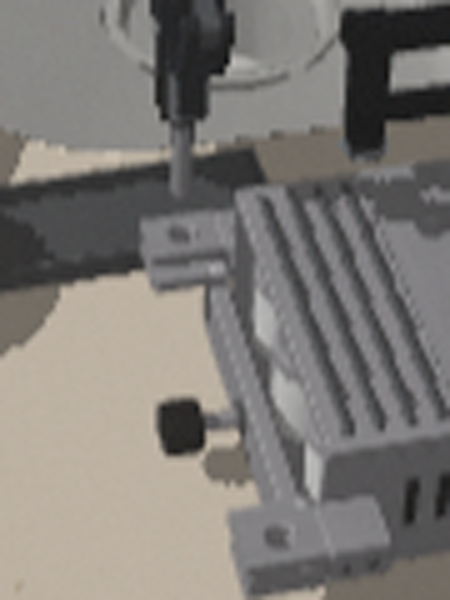

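The pin hangs over the left fork hole (crop foot (180,195), hole (180,233)). Lower stepwise.

Request:
jog_arm:
  moves:
    - {"xyz":[0, 0, 15]}
    - {"xyz":[0, 0, 8]}
    - {"xyz":[0, 0, 4]}
    - {"xyz":[0, 0, 3]}
    - {"xyz":[0, 0, 3]}
    - {"xyz":[0, 0, 3]}
    - {}

```text
t: 58.18
position: [531.4, -89.7, 305.8]
tcp_rot: [0.0, -3.141, 0.0]
force: [0.2, -0.3, -0.3]
finger_gap: 25.3
finger_force: 59.1
```

Request:
jog_arm:
  moves:
    - {"xyz":[0, 0, 3]}
    - {"xyz":[0, 0, 3]}
    - {"xyz":[0, 0, 3]}
    - {"xyz":[0, 0, 3]}
    - {}

```text
t: 58.8
position: [531.4, -89.7, 293.7]
tcp_rot: [0.0, -3.141, -0.0]
force: [-1.3, 0.1, -0.2]
finger_gap: 25.7
finger_force: 59.1
```

Request:
jog_arm:
  moves:
    - {"xyz":[0, 0, 3]}
    - {"xyz":[0, 0, 3]}
    - {"xyz":[0, 0, 3]}
    - {"xyz":[0, 0, 3]}
    - {"xyz":[0, 0, 3]}
    - {}

```text
t: 59.55
position: [531.4, -89.7, 278.7]
tcp_rot: [0.0, -3.141, -0.0]
force: [-0.6, 0.7, -1.6]
finger_gap: 25.3
finger_force: 59.1
```

Request:
jog_arm:
  moves:
    - {"xyz":[0, 0, 5]}
    - {"xyz":[0, 0, 5]}
    - {"xyz":[0, 0, 5]}
    - {"xyz":[0, 0, 4]}
    - {"xyz":[0, 0, 3]}
    - {"xyz":[0, 0, 3]}
    - {}

```text
t: 60.42
position: [531.4, -89.7, 253.8]
tcp_rot: [0.0, -3.141, -0.0]
force: [0.2, -0.9, -0.9]
finger_gap: 25.2
finger_force: 59.1
```

Request:
jog_arm:
  moves:
    - {"xyz":[0, 0, 1]}
    - {"xyz":[0, 0, 1]}
    - {}

```text
t: 60.8
position: [531.6, -89.7, 252.7]
tcp_rot: [-0.0, 3.141, -0.001]
force: [-1.5, 1.0, 4.8]
finger_gap: 25.3
finger_force: 59.8
```

Seated on the plate. Release, then the right pin at (656.6,-245.2).

Request:
jog_arm:
  moves:
    - {}
    - {}
    - {}
  finger_gap: 60

```text
t: 61.18
position: [531.5, -89.7, 251.9]
tcp_rot: [0.0, -3.142, 0.0]
force: [-0.4, 0.0, 0.3]
finger_gap: 60.3
finger_force: 0.0
```

Request:
jog_arm:
  moves:
    - {"xyz":[0, 0, -25]}
    - {"xyz":[0, 0, -40]}
    - {"xyz":[0, 0, -50]}
    - {"xyz":[0, 0, -25]}
    - {"xyz":[-31.3, -38.9, 0]}
    - {"xyz":[-31.3, -38.9, 0]}
    - {"xyz":[-31.2, -38.9, 0]}
    - {"xyz":[-31.2, -38.8, 0]}
    - {"xyz":[0, 0, 40]}
    - {"xyz":[0, 0, 40]}
    - {"xyz":[0, 0, 16]}
    - {"xyz":[0, 0, 8]}
    - {}
    - {}

```text
t: 62.92
position: [656.9, -245.4, 289.9]
tcp_rot: [-0.0, 3.139, -0.002]
force: [-0.3, -0.4, -0.0]
finger_gap: 60.1
finger_force: 0.0
```

Request:
jog_arm:
  moves:
    - {}
    - {}
    - {}
    - {}
  finger_gap: 15
  grip_n: 60

```text
t: 63.42
position: [656.7, -245.3, 288.9]
tcp_rot: [-0.0, 3.14, -0.001]
force: [0.4, 0.9, 5.7]
finger_gap: 25.2
finger_force: 58.9
```

Request:
jog_arm:
  moves:
    - {"xyz":[0, 0, -10]}
    - {"xyz":[0, 0, -20]}
    - {"xyz":[0, 0, -25]}
    - {"xyz":[0, 0, -28]}
    - {}
    - {}

```text
t: 64.18
position: [656.5, -245.2, 370.8]
tcp_rot: [0.0, -3.141, -0.0]
force: [0.3, 0.6, -2.0]
finger_gap: 25.5
finger_force: 59.0
```

Request:
jog_arm:
  moves:
    - {"xyz":[24.7, -13.5, 0]}
    - {"xyz":[24.7, -13.5, 0]}
    - {"xyz":[24.7, -13.5, 0]}
    - {"xyz":[24.7, -13.5, 0]}
    - {"xyz":[24.6, -13.4, 0]}
    - {"xyz":[0, 0, 20]}
    - {"xyz":[0, 0, 10]}
    - {}
    - {}

```text
t: 65.3
position: [533.6, -312.2, 341.0]
tcp_rot: [-0.002, 3.142, 0.0]
force: [0.1, -0.1, 0.1]
finger_gap: 25.4
finger_force: 59.1
```

Run:
```python
from h import *
p,d=shot('side','s17');W=world('side',d);o=env.get_obs();print(o['position'],o['finger_gap'])
for a in(105,115,130): print(cyl(W,(533,-313),6,a,a+15,14))
m=(np.hypot(W[...,0]-533,W[...,1]+317)<11)&(W[...,2]>78)&(W[...,2]<150);print(W[m][:,2].min())
print('pinL',cyl(W,(531,-90),13.5,76,101),disc('side',W,d,(531,-90),13.5,104))
```

```text
[ 533.58508333 -312.35608858  341.35799849] 25.36593479157777
(array([ 533.5, -311.7]), 17, 0.58)
(array([ 533.1, -312.3]), 20, 0.67)
(array([ 533.4, -312.3]), 25, 0.41)
107.287080853215
pinL (array([530.3, -89.3]), 65, 0.56) (array([530.5, -91.5, 104. ]), array([252, 195,   9,   7,  50], dtype=int32))
```

Request:
jog_arm:
  moves:
    - {"xyz":[0, 0, 15]}
    - {"xyz":[0, 0, 12]}
    - {"xyz":[0, 0, 4]}
    - {"xyz":[0, 0, 3]}
    - {"xyz":[0, 0, 3]}
    - {"xyz":[0, 0, 3]}
    - {}

```text
t: 66.22
position: [533.1, -312.6, 300.9]
tcp_rot: [0.0, -3.141, -0.0]
force: [-0.5, 0.1, -0.8]
finger_gap: 25.5
finger_force: 59.1
```

Request:
jog_arm:
  moves:
    - {"xyz":[0, 0, 3]}
    - {"xyz":[0, 0, 3]}
    - {"xyz":[0, 0, 3]}
    - {"xyz":[0, 0, 3]}
    - {}

```text
t: 66.85
position: [533.0, -312.6, 288.7]
tcp_rot: [0.0, -3.141, -0.0]
force: [0.2, -0.2, -0.7]
finger_gap: 25.0
finger_force: 59.1
```

Request:
jog_arm:
  moves:
    - {"xyz":[0, 0, 3]}
    - {"xyz":[0, 0, 3]}
    - {"xyz":[0, 0, 3]}
    - {"xyz":[0, 0, 3]}
    - {"xyz":[0, 0, 3]}
    - {}

```text
t: 67.6
position: [533.0, -312.5, 273.6]
tcp_rot: [0.0, -3.141, -0.0]
force: [-0.5, 0.4, -0.9]
finger_gap: 25.3
finger_force: 59.1
```

Request:
jog_arm:
  moves:
    - {"xyz":[0, 0, 5]}
    - {"xyz":[0, 0, 5]}
    - {"xyz":[0, 0, 5]}
    - {"xyz":[0, 0, 4]}
    - {"xyz":[0, 0, 3]}
    - {"xyz":[0, 0, 2]}
    - {}

```text
t: 68.47
position: [533.1, -312.6, 249.9]
tcp_rot: [0.0, -3.141, -0.0]
force: [-0.2, 0.2, -0.0]
finger_gap: 25.3
finger_force: 59.1
```

Request:
jog_arm:
  moves:
    - {"xyz":[0, 0, 1]}
    - {"xyz":[0, 0, 0.7]}
    - {}

```text
t: 68.85
position: [533.2, -312.7, 248.9]
tcp_rot: [-0.0, 3.141, -0.001]
force: [-2.9, 2.6, 4.7]
finger_gap: 25.5
finger_force: 59.4
```

Request:
jog_arm:
  moves:
    - {}
    - {}
    - {}
  finger_gap: 60

```text
t: 69.22
position: [533.1, -312.6, 248.1]
tcp_rot: [0.0, -3.142, -0.0]
force: [0.2, -0.9, -0.2]
finger_gap: 59.8
finger_force: 0.0
```

Request:
jog_arm:
  moves:
    - {"xyz":[0, 0, -25]}
    - {"xyz":[0, 0, -40]}
    - {"xyz":[0, 0, -50]}
    - {"xyz":[0, 0, -40]}
    - {"xyz":[0, -40, 0]}
    - {"xyz":[0, -40, 0]}
    - {}
    - {}

```text
t: 70.22
position: [533.1, -392.4, 403.0]
tcp_rot: [0.0, -3.141, -0.001]
force: [0.9, 0.8, 0.3]
finger_gap: 60.0
finger_force: 0.0
```

Run:
```python
from h import *
p,d=shot('side','s18');W=world('side',d)
print('pinL',cyl(W,(531,-90),13.5,76,101),disc('side',W,d,(531,-90),13.5,104))
print('pinR',cyl(W,(533,-313),13.5,76,101),disc('side',W,d,(533,-313),13.5,104))
print('timer',disc('side',W,d,(377,-342),30,25))
cv2.imwrite('pics/s18c.png',cv2.resize(p[130:310,160:345],(700,600),interpolation=2)[:,:,::-1])
```

```text
pinL (array([530.3, -89. ]), 67, 0.94) (array([530. , -93.6, 104. ]), array([252, 195,   9,   8,  49], dtype=int32))
pinR (array([ 532.8, -312.2]), 74, 0.42) (array([ 532.3, -314.8,  104. ]), array([271, 254,  11,  10,  78], dtype=int32))
timer (array([ 375.9, -338.6,   25. ]), array([203, 288,  24,  20, 331], dtype=int32))
```

View pics/s18c.png

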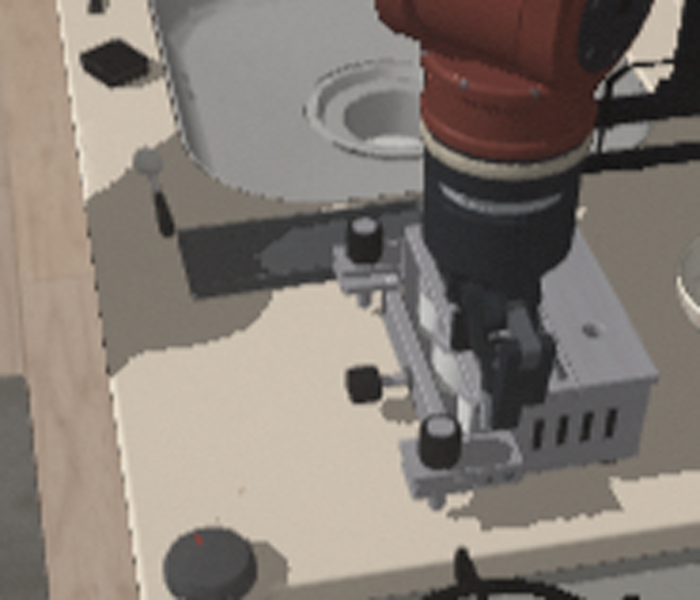

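Both pins are fully down in the forks (crop (365,240), (440,440)), tins inside, slide home, timer and match tin untouched. Handing in.

```bash
python3 -c "
from cell import env, imaging
print(env.close_job())"
```

```text
the job is handed in; nothing more can be done
None
```

The warmer is refuelled and the job is handed in at about 70 s: three tins (all that were there) stand in the cups, the slide is home, and one pin is fully down through each fork. The timer and the flat black tin were left in place, and no verdict came back on hand-in.

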